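# Load the welding turntable and hold its index pin out

### The arm

A 7-joint arm with a two-finger parallel gripper is mounted at the origin on the work surface. World frame = base frame: x ahead of the robot, y to its left, z up, the work surface at z = 0. Lengths are in mm, angles in rad, forces in N, time in s.
With the tool pointing down it reaches from about 425 to 825 mm from the base axis. Payload 3.6 kg.
Tool frame: the origin (TCP) lies at the very end of the fingers, on their centre line; the grasp point (between the pads) lies 19 mm behind it; z points along the fingers, y is the direction in which the jaws open and shut (so a half turn about z gives the same grasp; the last joint's range is limited). The gripper opens to 93 mm and grips with 3 to 60 N. Pads are 15 mm wide; open, the fingers measure 128 mm over their backs; the gripper's body (75 mm by 188 mm) begins 65 mm behind the grasp point.
Start: joints at [1.139, 0.615, -0.013, 1.423, 0.008, 1.103, -0.04], TCP at [256.598, -597.176, 218.64] pointing down, gripper open.
Joint ranges: [-3.12, 3.12], [-0.3, 2.06], [-1.34, 1.32], [0.26, 2.42], [-1.36, 4.5], [0.01, 1.98], [-2.84, 2.84]. Speed limits (rad/s): [2.79, 2.79, 3.14, 3.14, 3.14, 3.14, 3.14].

### API

Orientations are given as a unit quaternion [x, y, z, w].
In Python, from bench import monitor, vision, job gives the robot as it stands.
- The arm moves only by the tool jog_arm, never from a script. Its argument "increments" is a list of rows, each a list of 4 numbers: the shift along the world's x, y, z in m, then the turn about the world's z in degrees. A call has 1 to 20 rows; each row shifts and turns the commanded pose from where the row before left it; what a row does not reach is not made up. A row lasts 1/10 s, in which the tool goes at most 50 mm and 8.59 degrees, less where a joint would pass 70% of its speed; a pose out of reach is approached as far as the arm can. A call with a gripper value outside its range is refused whole. "claw" is the closure, from -1 (fully open) to 1 (shut), set as the call begins (left out, the last holds). The fingers move at their own pace and stop on an object; "newtons" is the grip in N (left out, the last holds). Time passes only in rows, so rows that do not move let the fingers close. It gives the time, the measured TCP pose, the force and the opening at its end, in the units of the state.
- monitor.get_obs(): the state, without advancing time (a new reading comes with each control period).
- vision.snapshot(name): name is "scene" or "top" or "wrist"; returns a dict with "color" (420x560x3 uint8, red, green, blue), "z_map" (420x560 float32, mm along the optical axis (not along the pixel's ray), 0 where there is no reading), "mtx" (3x3 intrinsics, pixels), "origin" and "rotation" of the camera in the world; the wrist camera has in their place "tool_from_camera" (4x4, takes a point from camera to tool coordinates, whose origin is the TCP and whose axes are the flange's). Camera axes: x right, y down, z forward; pixel columns grow to the right and rows downward; lengths in mm; the calibration is good to about 2 mm. A picture is of the moment at which its call begins: read the wrist's pose just before it.
- job.close_job(): hands the job in, once; it reports no verdict.
The state is a dict: "clock": time; "qpos": joint angles; "qd": joint speeds; "joint_torque": joint torques, N m; "position": TCP position; "ee_rot": TCP orientation; "ft_force": force on the tool from outside, world axes, zero at the start; "torque": the same for the moment, N m; "opening": opening from 0.0 (shut) to 1.0 (fully open).
Only numpy, scipy, OpenCV 4.12 (cv2) and the standard library are available. Lean on these libraries where they do the work, as an engineer would, in place of code of your own. Each camera call takes 0.05 s, during which the arm holds its last target. There are 200 camera calls.

### The job

Take the yellow-and-steel post out of the slanted rest, lower it upright into the blue cup in the middle of the welding turntable until it stands on the cup's floor, and let go of it. Then pull the sprung orange index plunger on the red bracket fully up and keep holding it there, clear of its seat hole, so that the table could be turned: you finish while still holding it up. Leave the dark old post in the rest and everything else where it is.

Things in the scene. Friction and masses are not known exactly. Their poses are not given: they have to be found in the camera images.
- post_mid (a point): centre (half-way up) of the loose post to be loaded: a round steel tube with flat ends, 20 mm in diameter, 160 mm long, about 0.22 kg, its upper half painted yellow. Its z axis runs along the post from the foot to the yellow top. At the start it leans 25 degrees from vertical in the rest with its foot 50 mm deep in a straight hole of 22 mm diameter, so that about 110 mm stick out; it comes out along its own axis. A neighbour post stands 110 mm beside it
- post_foot (a point): centre of the lower (bare steel) end face of that post, 80 mm below its centre
- old_post_mid (a point): centre of the old post, plain dark steel, same size and lean, in the other hole of the rest (which hole is which varies); stays where it is
- rest: fixed slanted post rest: wooden block with two holes on a blue foot plate 130 x 190 mm, about 90 mm high; origin under its centre, on the table; its y axis runs along the row of holes, the posts lean to its -x. The edge of the block is 35 mm or less from the posts
- cup (a point): centre of the mouth of the blue holder cup fixed upright in the middle of the turntable, 120 mm above the work surface. Mouth flared to 39 mm inside, narrowing over the first 13 mm to a straight bore of 25 mm; outside 56 mm at the rim
- cup_floor (a point): centre of the cup's inner floor, 47 mm below the mouth and 73 mm above the work surface; a post standing there has its foot at this height
- turntable: fixed welding turntable: aluminium disc 270 mm in diameter, top 65 mm above the work surface, on a green base; origin under the disc's axis, on the work surface. It does not turn during this job
- plunger (a joint): travel of the index plunger in m: 0 with the pin seated 14 mm deep in the disc's seat hole, 0.025 fully up against its stop. A spring pulls it down again (with its weight) with about 7 N at the start to 14 N fully up; it does not stay up by itself
- knob (a point): centre of the plunger's orange round knob, an upright cylinder 30 mm in diameter and 26 mm high on a steel barrel 18 mm in diameter; its centre is 130 mm above the work surface when the plunger is down, 36 mm above the top of the red bracket arm (34 mm wide) and 120 mm from the turntable's axis. It moves straight up (world z) with the plunger. The bracket may stand at various places round the disc's edge, on its right-hand side as the robot sees it
- nut: brass collar 34 mm in diameter, 14 mm high, lying on the disc; leave alone
- hammer: hammer lying beyond the rest; leave alone
- wrench: wrench lying between the robot base and the rest; leave alone
- spray: blue spray can, 64 mm in diameter, 170 mm high; leave alone
- tin: open aluminium tin, 80 mm in diameter, 100 mm high, left of the rest; leave alone
- clamp: orange and black bar clamp, 200 mm long, lying on the right; leave alone
- offcut: copper-coloured flat bar 90 x 40 x 12 mm on the far right; leave alone

How it is judged (in metres and radians):
On the way, in this order (a step that is already met when the one before it is completed fails the run):
1. the post stands upright on the cup's floor, released, with the plunger still seated (horizontal distance between post_foot and cup_floor below 0.007 m and z of post_foot in the frame of cup_floor below 0.005 m and angle between post_mid's own z axis and vertical below 0.16 rad and height (world z) of post_mid above 0.14 m and contact force between the fingers and post below 0.2 N and value of joint plunger below 0.005 m), for 0.2 s.
2. the plunger is pulled up fully by the gripper (value of joint plunger above 0.02 m and contact force between the fingers and plunger above 2 N), for 0.2 s.
At the end, for the whole second after the job is handed in: Gripper holds the plunger at least 20 of its 25 mm up (over 2 N on it, post not touching it) through the last second; post at rest, yellow end up, foot within 7 mm of the cup axis and 5 mm of its floor, within 0.16 rad of upright, untouched; other things within 30 mm of their starts (all of step 2 and contact force between post and plunger below 0.2 N and horizontal distance between post_foot and cup_floor below 0.007 m and z of post_foot in the frame of cup_floor below 0.005 m and angle between post_mid's own z axis and vertical below 0.16 rad and height (world z) of post_mid above 0.14 m and contact force between each of the arm, the fingers and post below 0.2 N and linear speed of post below 0.03 m/s); the arm keeps its last pose, push and grip.
It fails at once if the post is dropped into the cup instead of lowered (linear speed of post above 0.6 m/s and horizontal distance between post_foot and cup below 0.015 m and z of post_foot in the frame of cup below 0.03 m).
It fails at once if a bystander is moved by more than 30 mm (distance of any of old_post_mid, nut, hammer, wrench, spray, tin, clamp, offcut from where it was at the start of the episode above 0.03 m).
It also fails if it takes over 51 s, if anything falls off the work surface, if the arm or the gripper's body presses on something with over 40 N, if the wrist force passes 120 N, or if a joint passes its speed limit or range.

## Working session

There is one attempt and no reset: what is moved stays moved. The work goes in short steps, Python scripts to look and compute and a tool call to move; the robot and the scene stay as the last step left them, time stands still between calls to the robot, and variables do not carry over. Pictures are saved under pics/ and viewed, about 8 in all and at most 12, crops included, and the job is handed in when it is done.

Besides the shell and the picture viewer there is one more tool, called after ">>>" as a command line: name --pt "numbers of a row" for each row, then --argument value for the rest. jog_arm: Moves the arm, as the interface text tells. Its arguments: {"type":"object","properties":{"increments":{"type":"array","items":{"type":"array","items":{"type":"number"}}},"claw":{"type":"number"},"newtons":{"type":"number"}},"required":["increments"]}

```bash
ls; mkdir -p pics; cat > h.py <<'E'
import numpy as np, cv2
from bench import monitor, vision, job
from scipy.spatial.transform import Rotation as R
def snap(n):
    o=monitor.get_obs(); s=vision.snapshot(n)
    if n=="wrist":
        T=np.eye(4);T[:3,:3]=R.from_quat(o["ee_rot"]).as_matrix();p=np.array(o["position"],float)
        T[:3,3]=p
        C=T@np.array(s["tool_from_camera"]); s["origin"]=C[:3,3]; s["rotation"]=C[:3,:3]
    s["origin"]=np.array(s["origin"]);s["rotation"]=np.array(s["rotation"]);s["mtx"]=np.array(s["mtx"])
    return s
def ray(s,u,v):
    d=s["rotation"]@np.linalg.inv(s["mtx"])@np.array([u,v,1.]); return s["origin"],d
def onz(s,u,v,z):
    o,d=ray(s,u,v); return o+d*(z-o[2])/d[2]
def cloud(s):
    v,u=np.mgrid[:420,:560]; z=s["z_map"]
    P=np.stack([u,v,np.ones_like(u)],-1)@np.linalg.inv(s["mtx"]).T*z[...,None]
    P=P@s["rotation"].T+s["origin"]; P[z==0]=np.nan
    return P
def tri(s1,p1,s2,p2):
    o1,d1=ray(s1,*p1);o2,d2=ray(s2,*p2)
    t=np.linalg.lstsq(np.stack([d1,-d2],1),o2-o1,rcond=None)[0]
    a=o1+d1*t[0];b=o2+d2*t[1]; return (a+b)/2,np.linalg.norm(a-b)
def proj(s,P):
    c=(np.array(P)-s["origin"])@s["rotation"]; q=c@s["mtx"].T; return q[...,:2]/q[...,2:]
def save(n,s): cv2.imwrite(f"pics/{n}.png",s["color"][...,::-1])
E
python3 - <<'E'
from h import *
o=monitor.get_obs();print(o)
a=snap("scene");b=snap("top")
for n,s in(("s1",a),("t1",b)):save(n,s);print(n,s["origin"],s["rotation"].round(3).tolist(),s["mtx"].tolist(), (s["z_map"]>0).mean())
np.save("s.npy",a,allow_pickle=True);np.save("t.npy",b,allow_pickle=True)
E
```

```text
pics
{'clock': 0.0, 'qpos': array([ 1.13851932,  0.61590968, -0.01263625,  1.42485888,  0.00811788,
        1.10338592, -0.04039654]), 'qd': array([-0.00084839,  0.0005939 ,  0.00052556,  0.00034524, -0.00050634,
       -0.00036092, -0.00060171]), 'joint_torque': array([-5.66144183e-05, -4.58938158e+01,  2.08958387e-01, -1.65745425e+01,
       -6.12310530e-02,  2.04012275e-02,  2.35438520e-04]), 'position': array([ 256.28550058, -596.5013828 ,  217.50056046]), 'ee_rot': array([ 9.79478388e-01,  2.01545307e-01, -2.72401488e-04, -1.22580414e-03]), 'ft_force': array([ 1.06295421, -0.39133474,  0.63337574]), 'torque': array([ 0.00340569,  0.01959969, -0.02885374]), 'opening': 1.0006794274731667}
s1 [1319.73938478  608.73553591 1378.51847184] [0.436, 0.838, -0.296, -0.143] [[542.1987800020204, 0.0, 275.39498015794743], [0.0, 542.1987800020204, 208.6477539037585], [0.0, 0.0, 1.0]] 0.9955229591836735
t1 [ 418.37683622   41.38263599 1210.0123446 ] [-0.704, 0.708, -0.041, 0.042] [[419.90480591810996, 0.0, 275.4591205061807], [0.0, 419.90480591810996, 211.66673483612053], [0.0, 0.0, 1.0]] 0.9960459183673469
```

```bash
sed -i 's/s\["rotation"\]=np.array(s\["rotation"\])/s["rotation"]=np.array(s["rotation"]) if np.size(s["rotation"])==9 else R.from_quat(s["rotation"]).as_matrix()/' h.py; sed -n 10,12p h.py
```

```text
s["origin"]=np.array(s["origin"]);s["rotation"]=np.array(s["rotation"]) if np.size(s["rotation"])==9 else R.from_quat(s["rotation"]).as_matrix();s["mtx"]=np.array(s["mtx"])
    return s
def ray(s,u,v):
```

View pics/s1.png

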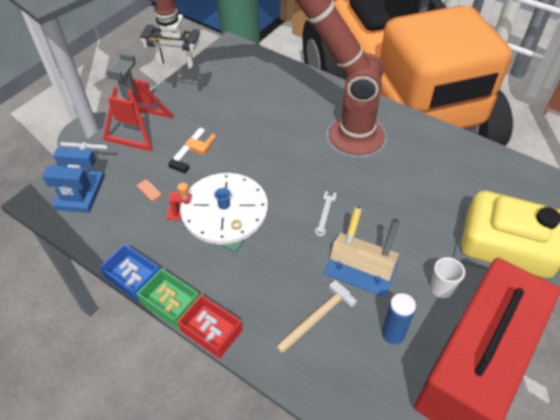

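View pics/t1.png

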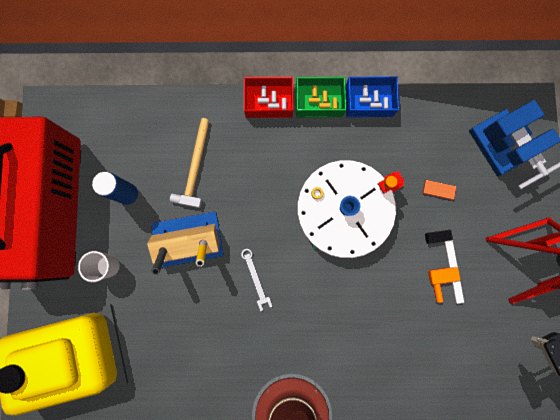

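```bash
cat >> h.py <<'E'
def mask(s,lo,hi,box=None):
    h=cv2.cvtColor(s["color"],cv2.COLOR_RGB2HSV); m=cv2.inRange(h,lo,hi)
    if box is not None:
        k=np.zeros_like(m);x0,y0,x1,y1=box;k[y0:y1,x0:x1]=1;m*=k
    return m>0
E
python3 - <<'E'
from h import *
S=snap("scene");T=snap("top")
def rep(n,s,m,zr=None):
    P=cloud(s);Q=P[m];Q=Q[~np.isnan(Q[:,0])]
    if zr: Q=Q[(Q[:,2]>zr[0])&(Q[:,2]<zr[1])]
    v,u=np.nonzero(m); print(n,m.sum(),"px",u.mean().round(1),v.mean().round(1),"bbox",u.min(),u.max(),v.min(),v.max(),"P mean",Q.mean(0).round(1),"min",Q.min(0).round(0),"max",Q.max(0).round(0))
    return Q
for n,s,b in(("S",S,(340,200,370,248)),("T",T,(190,235,215,270))):
    m=mask(s,(20,120,60),(34,255,255),b); Q=rep("yel"+n,s,m)
    c=Q.mean(0);d=np.linalg.svd(Q-c)[2][0];d*=np.sign(d[2]);print(" dir",d.round(3),"tilt",np.degrees(np.arccos(d[2])).round(1),"az",np.degrees(np.arctan2(d[1],d[0])).round(1))
for n,s,b in(("S",S,(172,178,196,200)),("T",T,(378,170,405,195))):
    m=mask(s,(6,150,120),(17,255,255),b); Q=rep("knob"+n,s,m); top=Q[Q[:,2]>Q[:,2].max()-4];print(" top",top.mean(0).round(1),len(top))
for n,s,b in(("S",S,(208,180,240,215)),("T",T,(335,190,365,222))):
    m=mask(s,(100,100,20),(125,255,255),b); Q=rep("cup"+n,s,m); top=Q[(Q[:,2]>116)];print(" rim",top.mean(0).round(1),len(top),top.min(0).round(1),top.max(0).round(1))
# disc white: centre
for n,s in(("S",S),("T",T)):
    P=cloud(s);m=(abs(P[...,2]-65)<5)&(s["color"].min(-1)>170);m=m.astype(np.uint8)
    c=max(cv2.findContours(m,0,1)[0],key=cv2.contourArea);e=np.array([onz(s,*p,65)[:2] for p in cv2.convexHull(c)[:,0].astype(float)])
    print("disc",cv2.minEnclosingCircle(e.astype(np.float32)))
# block / footplate blue in top
for n,s,b in(("S",S,(315,245,405,295)),("T",T,(140,205,225,280))):
    m=mask(s,(95,120,50),(125,255,255),b); Q=rep("plate"+n,s,m,(-5,40))
    m=mask(s,(8,60,80),(22,200,255),b); P=cloud(s);Q=P[m];Q=Q[(Q[:,2]>70)&(Q[:,2]<100)]; r=cv2.minAreaRect(Q[:,:2].astype(np.float32));print(" block",r,Q[:,2].max())
im=np.hstack([cv2.resize(T["color"][190:290,130:230],(400,400),interpolation=2),cv2.resize(T["color"][150:250,310:410],(400,400),interpolation=2)])
cv2.imwrite("pics/c1.png",im[...,::-1])
E
```

```text
yelS 161 px 353.6 222.1 bbox 348 359 210 234 P mean [445.6 233.2 135.6] min [383. 192.   0.] max [467. 244. 173.]
 dir [-0.317 -0.005  0.949] tilt 18.5 az -179.2
yelT 132 px 201.2 251.0 bbox 190 214 235 261 P mean [444.7 232.9 131.9] min [419. 209.   1.] max [488. 273. 177.]
 dir [-0.388 -0.118  0.914] tilt 23.9 az -163.0
knobS 39 px 182.9 191.2 bbox 179 186 188 194 P mean [ 633.1 -250.8  130.8] min [ 623. -281.   93.] max [ 641. -240.  144.]
 top [ 633.4 -246.8  142.1] 5
knobT 66 px 390.3 181.6 bbox 384 397 175 188 P mean [ 621.7 -257.2  131.7] min [ 606. -286.    7.] max [ 662. -242.  147.]
 top [ 621.  -256.9  144.2] 24
cupS 215 px 222.7 197.3 bbox 215 229 188 207 P mean [ 568.1 -151.5  105.2] min [ 543. -175.   72.] max [ 593. -127.  128.]
 rim [ 570.2 -149.6  119.7] 56 [ 543.3 -175.1  116. ] [ 593.5 -127.5  127.8]
cupT 318 px 349.6 205.6 bbox 340 359 196 215 P mean [ 562.1 -153.5  109. ] min [ 536. -177.   69.] max [ 586. -126.  127.]
 rim [ 560.6 -151.9  120.1] 173 [ 535.5 -177.1  116. ] [ 586.4 -126.2  127.3]
disc ((567.5693359375, -151.25045776367188), 137.24148559570312)
disc ((561.8056640625, -151.89813232421875), 134.6795654296875)
plateS 943 px 356.9 277.9 bbox 324 389 261 294 P mean [526.6 305.1   8.7] min [484. 208.  -2.] max [566. 397.  40.]
 block ((474.0928039550781, 293.8234558105469), (52.42316436767578, 179.74671936035156), 10.27657413482666) 91.64038553573732
plateT 1093 px 187.7 232.0 bbox 151 223 212 267 P mean [501.7 294.4   9.5] min [403. 193.  -3.] max [559. 403.  39.]
 block ((464.606201171875, 294.5249938964844), (56.26274108886719, 180.48577880859375), 10.223461151123047) 97.98339288227794
```

View pics/c1.png

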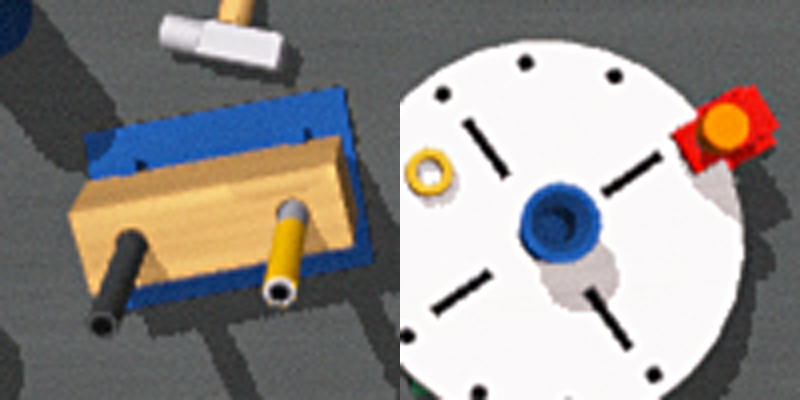

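>>> jog_arm --pt "0.017 0.026 0.006 -1" --pt "0.017 0.026 0.006 -1" --pt "0.017 0.026 0.006 -1" --pt "0.017 0.026 0.006 -1" --pt "0.017 0.026 0.006 -1" --pt "0.017 0.026 0.006 -1" --pt "0.017 0.026 0.006 -1" --pt "0.017 0.026 0.006 -1" --pt "0.017 0.026 0.006 -1" --pt "0.017 0.026 0.006 -1" --pt "0.017 0.026 0.006 -1" --pt "0.017 0.026 0.006 -1" --pt "0.017 0.026 0.006 -1" --pt "0.017 0.026 0.006 0" --pt "0 0 0 0" --pt "0 0 0 0" --pt "0 0 0 0" --claw -1 --newtons 10

```text
clock: 1.9
position: [493.5, -234.6, 302.3]
ee_rot: [0.996, 0.088, -0.001, 0.0]
ft_force: [-1.0, -0.3, -0.6]
opening: 0.999
```

```bash
python3 - <<'E'
from h import *
W=snap("wrist");save("w1",W);print(W["tool_from_camera"],W["origin"],W["rotation"].round(2).tolist(),W["mtx"][0])
for p in ([562,-152,120],[621,-257,143]):print(proj(W,p))
import pickle;pickle.dump({k:np.array(v) for k,v in W.items()},open("w1.pkl","wb"))
E
```

```text
[[ 4.27857433e-04 -9.71263134e-01 -2.38007859e-01  6.68842418e+01]
 [ 9.99999825e-01  3.18386179e-04  4.98389425e-04  2.12173477e-01]
 [-4.08288862e-04 -2.38008030e-01  9.71263101e-01 -1.66794390e+02]
 [ 0.00000000e+00  0.00000000e+00  0.00000000e+00  1.00000000e+00]] [ 559.64651472 -222.91941361  468.9748604 ] [[0.18, -0.96, -0.24], [-0.98, -0.17, -0.04], [0.0, 0.24, -0.97]] [307.15816142   0.         282.29158313]
[218.44331475 120.06116612]
[326.9099687   77.34685771]
```

View pics/w1.png

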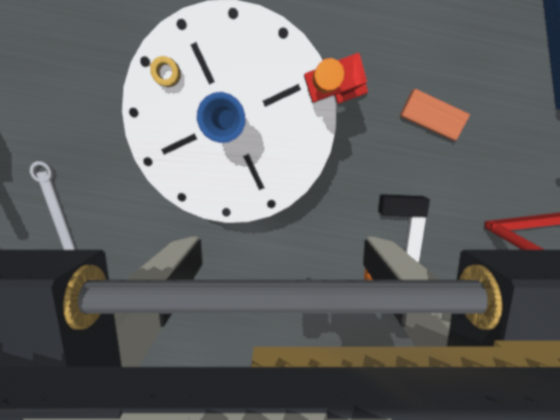

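```bash
cat >> h.py <<'E'
def ell(s,m,z):
    c=max(cv2.findContours(m.astype(np.uint8),0,1)[0],key=cv2.contourArea)
    P=np.array([onz(s,*p,z)[:2] for p in cv2.convexHull(c)[:,0].astype(float)],np.float32)
    (x,y),r=cv2.minEnclosingCircle(P); e=cv2.fitEllipse(P); return np.round([*e[0],*e[1]],1), np.round([x,y,r],1), e
E
python3 - <<'E'
from h import *
import pickle;W=pickle.load(open("w1.pkl","rb"));T=snap("top")
P=cloud(W)
for n,b in(("cup",(190,85,255,150)),):
    m=mask(W,(100,80,20),(125,255,255),b);print(n,ell(W,m,120)[:2]); q=P[m];q=q[q[:,2]>117];print(q.mean(0),q.min(0),q.max(0))
m=mask(T,(100,80,20),(125,255,255),(330,185,370,228));print("cupT",ell(T,m,120)[:2])
h=cv2.cvtColor(W["color"],cv2.COLOR_RGB2HSV)
print(h[74,325:335:3],h[100,330],h[92,328])
m=mask(W,(8,150,150),(20,255,255),(305,50,360,105));print("knob",m.sum(),ell(W,m,143)[:2]);q=P[m];q=q[abs(q[:,2]-143)<5];print(len(q),q.mean(0),(q.min(0)+q.max(0))/2,q.max(0)-q.min(0))
m2=mask(T,(8,150,150),(20,255,255),(375,165,410,200));print("knobT",m2.sum(),ell(T,m2,143)[:2])
for s,n in((W,"W"),(T,"T")):
    Q=cloud(s);m=(abs(Q[...,2]-65)<6)&(s["color"].min(-1)>150);m[240:]=m[240:]&(n=="T")
    print("disc",n,ell(s,m,65)[:2], np.nanmedian(Q[m][:,2]))
# triangulate knob top & rim using contour-centres
def cen(s,m):
    c=max(cv2.findContours(m.astype(np.uint8),0,1)[0],key=cv2.contourArea);return cv2.fitEllipse(cv2.convexHull(c))[0]
mw=mask(W,(8,150,150),(20,255,255),(305,50,360,105));print("tri knob",cen(W,mw),cen(T,m2),tri(W,cen(W,mw),T,cen(T,m2)))
mw=mask(W,(100,80,20),(125,255,255),(190,85,255,150));mt=mask(T,(100,80,20),(125,255,255),(330,185,370,228))
print("tri cup",cen(W,mw),cen(T,mt),tri(W,cen(W,mw),T,cen(T,mt)))
q=proj(T,[430,230,180]);print(q)
E
```

```text
cup (array([ 565.1, -154.1,   51.8,   52.6]), array([ 565. , -154.2,   26.4]))
[ 565.3300799  -153.41607545  120.05970801] [ 539.40778285 -180.47241216  117.00395333] [ 591.31580413 -128.11973728  122.8280192 ]
cupT (array([ 560.9, -151.6,   51.6,   53.5]), array([ 561. , -151.4,   26.9]))
[[ 15 185 229]
 [ 15 187 229]
 [ 15 187 230]
 [ 15 187 230]] [135   3 175] [  8 187 117]
knob 747 (array([ 624.1, -258.3,   28.9,   29.9]), array([ 624.3, -257.9,   15.3]))
734 [ 624.080854   -258.41797255  143.46698718] [ 624.25792152 -258.40929548  141.94090484] [28.69828026 29.37081175  7.68824101]
knobT 117 (array([ 620.5, -255.4,   30.2,   32.6]), array([ 620.8, -254.6,   16.6]))
disc W (array([ 565.4, -154.3,  268. ,  268.2]), array([ 565.3, -154.4,  134.5])) 65.58532895921437
disc T (array([ 561.7, -151.7,  267.6,  268.5]), array([ 561.8, -151.7,  134.7])) 65.49132718862711
tri knob (328.9078063964844, 74.07904815673828) (390.7870178222656, 181.1861572265625) (array([ 625.30651971, -259.79893207,  127.98062612]), np.float64(3.8355723237131265))
tri cup (220.7239532470703, 117.03349304199219) (349.60198974609375, 205.5491180419922) (array([ 563.89057759, -152.77207398,  110.58197422]), np.float64(3.878126005290163))
[198.84752184 256.4127602 ]
```

>>> jog_arm --pt "-0.009 0.04 0 -1" --pt "-0.009 0.04 0 -1" --pt "-0.009 0.04 0 -1" --pt "-0.009 0.04 0 -1" --pt "-0.009 0.04 0 0" --pt "-0.009 0.04 0 0" --pt "-0.009 0.04 0 0" --pt "-0.009 0.04 0 0" --pt "-0.009 0.04 0 0" --pt "-0.009 0.04 0 0" --pt "0 0.03 0 0" --pt "0 0 0 0" --pt "0 0 0 0"

```text
clock: 3.3
position: [404.8, 196.0, 302.4]
ee_rot: [0.999, 0.054, -0.0, 0.0]
ft_force: [0.0, -0.5, 0.7]
opening: 1.0
```

```bash
python3 - <<'E'
from h import *
import pickle
o=monitor.get_obs();print(o["position"],o["ee_rot"])
W=snap("wrist");save("w2",W);pickle.dump({k:np.array(v) for k,v in W.items()},open("w2.pkl","wb"))
print(proj(W,[420,228,177]))
E
```

```text
[404.79955513 196.01178673 302.40765118] [ 9.98525660e-01  5.42796510e-02 -1.84974437e-04  4.38627715e-04]
[250.54415742 186.19996117]
```

View pics/w2.png

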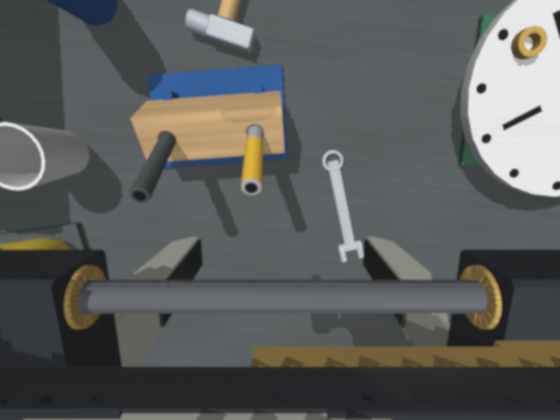

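```bash
python3 - <<'E'
from h import *
import pickle;W=pickle.load(open("w2.pkl","rb"));P=cloud(W)
m=mask(W,(18,100,60),(34,255,255),(235,120,275,200))
v,u=np.nonzero(m);Q=P[m];ok=Q[:,2]>90;Q=Q[ok]
c=np.median(Q,0);d=np.linalg.svd(Q-Q.mean(0))[2][0];d*=np.sign(d[2]);print(len(Q),c.round(1),d.round(3),np.degrees(np.arccos(d[2])),np.degrees(np.arctan2(d[1],d[0])))
# end face ring: points near the top end
E=P[178:196,240:262].reshape(-1,3);E=E[E[:,2]>168];print("end",len(E),E.mean(0).round(1),E.max(0).round(1),E.min(0).round(1))
# wood block top rect
m=mask(W,(8,60,80),(19,200,255),(125,85,290,170));B=P[m];B=B[(B[:,2]>60)&(B[:,2]<110)]
r=cv2.minAreaRect(B[:,:2].astype(np.float32));print("block",r,B[:,2].max(),B[:,2].min())
mb=mask(W,(100,120,40),(125,255,255),(140,60,295,175));B=P[mb];B=B[B[:,2]<30];print("plate",cv2.minAreaRect(B[:,:2].astype(np.float32)))
# axis expected: upper end face centre from two directions
az=np.radians(-169.7);a=np.array([np.sin(np.radians(25))*np.cos(az),np.sin(np.radians(25))*np.sin(az),np.cos(np.radians(25))])
for s in (0,-40,-80,-110):
  print(s,proj(W,np.array([420,228,177])+a*s).round(1))
im=cv2.resize(W["color"][80:210,120:290],(680,520),interpolation=2);cv2.imwrite("pics/c2.png",im[...,::-1])
E
```

```text
788 [442.8 230.8 143.6] [-0.454 -0.084  0.887] 27.504234494391074 -169.5010288916335
end 304 [420.3 227.8 173.7] [428.2 238.4 178.1] [410.7 218.2 168.2]
block ((466.80743408203125, 292.87957763671875), (68.14486694335938, 180.27398681640625), 10.303056716918945) 109.17625876119774 60.006195536454186
plate ((485.1319580078125, 295.5751953125), (129.04632568359375, 188.82363891601562), 10.276880264282227)
0 [250.5 186.2]
-40 [252.4 164.9]
-80 [253.9 147.3]
-110 [254.9 136. ]
```

View pics/c2.png

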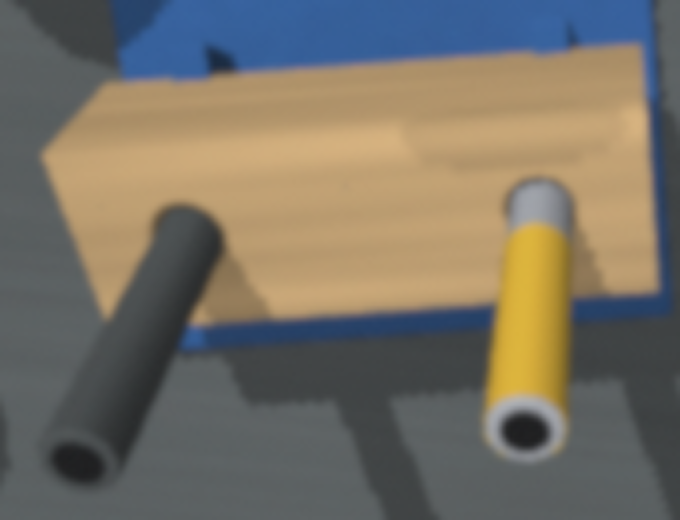

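>>> jog_arm --pt "0.006 0.0085 0 1" --pt "0.006 0.0085 0 1" --pt "0.006 0.0085 0 1" --pt "0.006 0.008 0 1" --pt "0 0 -0.03 0" --pt "0 0 -0.03 0" --pt "0 0 -0.03 0" --pt "0 0 -0.03 0" --pt "0 0 -0.025 0" --pt "0 0 -0.015 0" --pt "0 0 -0.007 0" --pt "0 0 0 0" --pt "0 0 0 0"

```text
clock: 4.65
position: [429.3, 230.9, 136.2]
ee_rot: [0.996, 0.09, 0.001, -0.0]
ft_force: [0.2, -1.1, -0.6]
opening: 1.002
```

```bash
python3 - <<'E'
from h import *
import pickle
W=snap("wrist");T=snap("top")
im=np.hstack([W["color"],cv2.resize(T["color"][190:290,150:250],(420,420),interpolation=2)]);im=cv2.resize(im,(800,343))
cv2.imwrite("pics/g1.png",im[...,::-1]);o=monitor.get_obs();print(o["position"],o["ft_force"])
E
```

```text
[429.33850543 230.84159246 136.56853716] [-0.44806725  0.25882823 -0.37575551]
```

View pics/g1.png

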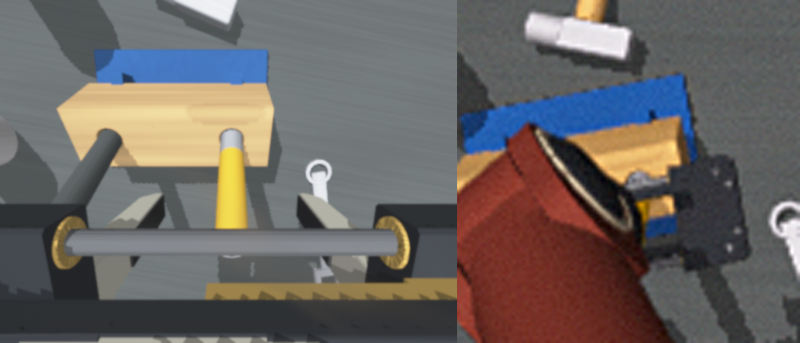

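>>> jog_arm --pt "0 0 0 0" --pt "0 0 0 0" --pt "0 0 0 0" --pt "0 0 0 0" --pt "0 0 0 0" --pt "0 0 0 0" --pt "0 0 0 0" --pt "0 0 0 0" --claw 1 --newtons 25

```text
clock: 5.55
position: [428.6, 230.3, 135.6]
ee_rot: [0.996, 0.089, -0.0, -0.0]
ft_force: [-0.2, 0.3, -0.5]
opening: 0.362
```

>>> jog_arm --pt "-0.0042 -0.0008 0.0091 0" --pt "-0.0042 -0.0008 0.0091 0" --pt "-0.0042 -0.0008 0.0091 0" --pt "-0.0042 -0.0008 0.0091 0" --pt "0 0 0 0"

```text
clock: 6.05
position: [411.5, 227.3, 173.5]
ee_rot: [0.996, 0.09, 0.001, -0.0]
ft_force: [0.0, 0.4, -1.8]
opening: 0.21
```

>>> jog_arm --pt "-0.0042 -0.0008 0.0091 0" --pt "-0.0042 -0.0008 0.0091 0" --pt "-0.0042 -0.0008 0.0091 0" --pt "-0.0042 -0.0008 0.0091 0" --pt "-0.004 0 0.03 0" --pt "0 0 0.03 0" --pt "0 0 0.03 0" --pt "0 0 0 0" --pt "0 0 0 0"

```text
clock: 6.95
position: [390.7, 223.8, 298.7]
ee_rot: [0.996, 0.089, 0.0, -0.0]
ft_force: [0.0, -0.7, -2.1]
opening: 0.207
```

```bash
python3 - <<'E'
from h import *
o=monitor.get_obs();print(o["position"],o["ft_force"],o["opening"])
S=snap("scene");W=snap("wrist");T=snap("top")
p=proj(S,o["position"]).astype(int);print(p)
c=S["color"][max(p[1]-50,0):p[1]+50,p[0]-50:p[0]+50]
im=np.hstack([W["color"],cv2.resize(c,(420,420),interpolation=2)])
cv2.imwrite("pics/g2.png",cv2.resize(im,(800,343))[...,::-1])
E
```

```text
[390.70887512 223.81014905 298.69374109] [ 0.00263553 -0.67918059 -2.08415779] 0.20655353663510082
[366 170]
```

View pics/g2.png

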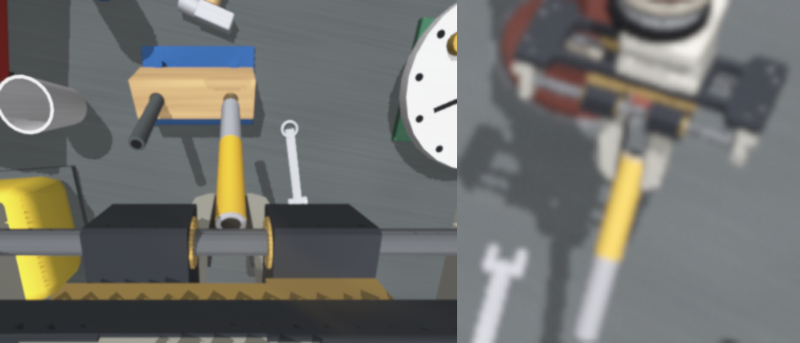

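```bash
cat >> h.py <<'E'
def post():
    o=monitor.get_obs();W=snap("wrist");P=cloud(W);p=np.array(o["position"])
    m=mask(W,(18,90,50),(36,255,255))&(np.hypot(P[...,0]-p[0],P[...,1]-p[1])<90)&(P[...,2]>p[2]-90)
    Q=P[m];c=np.median(Q,0)
    for _ in range(3):
        d=np.linalg.svd(Q-Q.mean(0))[2][0];c=Q.mean(0);r=np.linalg.norm(np.cross(Q-c,d),axis=1);Q=Q[r<12]
    d=d*np.sign(d[2]);t=(Q-c)@d
    print("grip",p.round(1),o["ft_force"].round(1),"n",len(Q),"tilt",np.degrees(np.arccos(d[2])).round(1),"az",np.degrees(np.arctan2(d[1],d[0])).round(),"lo",(c+d*t.min()).round(1),"hi",(c+d*t.max()).round(1))
    return W
E
python3 -c "
from h import *
post()"
```

```text
grip [390.  223.2 297. ] [-0.3 -0.5 -1.8] n 4158 tilt 1.3 az 80.0 lo [412.5 226.6 262.9] hi [413.1 230.1 414.8]
```

>>> jog_arm --pt "0 0 0 0" --pt "0 0 0 0" --pt "0 0 0 0" --newtons 9

```text
clock: 7.45
position: [390.9, 223.9, 298.1]
ee_rot: [0.996, 0.089, -0.0, 0.0]
ft_force: [-0.6, 0.3, -2.5]
opening: 0.213
```

```bash
python3 -c "
from h import *
post()"
```

```text
grip [390.9 223.9 298.1] [-0.6  0.3 -2.5] n 4131 tilt 1.2 az 83.0 lo [413.3 227.3 264.3] hi [413.7 230.5 415.9]
```

```bash
sed -i "s/(P\[...,2\]>p\[2\]-90)/(P[...,2]>p[2]-90)\&(P[...,2]<p[2]+48)/" h.py; python3 -c "
from h import *
post()"
```

```text
grip [391.  223.9 298.2] [ 0.7 -0.3 -1.5] n 3117 tilt 27.4 az -170.0 lo [435.2 231.6 246.4] hi [393.7 224.  327.7]
```

>>> jog_arm --pt "0 0 0 0" --pt "0 0 0 0" --pt "0 0 0 0" --newtons 6

```text
clock: 7.85
position: [391.0, 223.9, 298.5]
ee_rot: [0.996, 0.089, 0.0, -0.0]
ft_force: [0.3, -0.8, -1.9]
opening: 0.215
```

```bash
python3 -c "
from h import *
post()"
```

```text
grip [391.  223.9 298.5] [ 0.3 -0.8 -1.9] n 3123 tilt 27.3 az -170.0 lo [435.4 231.6 246.4] hi [393.9 224.1 327.7]
```

```bash
cat >> h.py <<'E'
def air(name="scene",floor=None,rad=110,pr=True):
    "post axis from all points hanging below the finger tips"
    o=monitor.get_obs();p=np.array(o["position"]);S=snap(name);P=cloud(S).reshape(-1,3)
    f=p[2]-155 if floor is None else floor
    Q=P[(P[:,2]>f)&(P[:,2]<p[2]-12)&(np.hypot(P[:,0]-p[0],P[:,1]-p[1])<rad)]
    for _ in range(4):
        c=np.median(Q,0);d=np.linalg.svd(Q-Q.mean(0))[2][0];c=Q.mean(0);r=np.linalg.norm(np.cross(Q-c,d),axis=1);Q=Q[r<13]
    d=d*np.sign(d[2]);t=np.sort((Q-c)@d)
    toc=S["origin"]-c;toc-=d*(toc@d);toc/=np.linalg.norm(toc);c=c-8*toc
    g=c+d*(p[2]+19-c[2])/d[2]
    lo=c+d*t[2]
    print(name,"tcp",p.round(1),"n",len(Q),"tilt",np.degrees(np.arccos(d[2])).round(1),"az",np.degrees(np.arctan2(d[1],d[0])).round(),"low end",lo.round(1),"axis at grasp z",g.round(1),"foot-tcp",(lo-p).round(1))
E
python3 -c "
from h import *
air('scene');air('wrist');air('top')"
```

```text
scene tcp [391.  223.9 298.5] n 182 tilt 26.0 az -154.0 low end [450.5 241.  188.3] axis at grasp z [394.1 213.1 317.5] foot-tcp [  59.5   17.1 -110.2]
wrist tcp [391.  223.9 298.5] n 841 tilt 28.7 az -142.0 low end [438.8 236.9 219.4] axis at grasp z [396.7 203.5 317.5] foot-tcp [ 47.8  13.  -79.1]
top tcp [391.  223.9 298.5] n 104 tilt 26.1 az -173.0 low end [455.6 238.  180.7] axis at grasp z [389.3 229.5 317.5] foot-tcp [  64.6   14.1 -117.8]
```

>>> jog_arm --pt "0.01 -0.005 0 0" --pt "0.01 -0.015 0 0" --pt "0.01 -0.03 0 0" --pt "0.01 -0.035 0 0" --pt "0.01 -0.035 0 0" --pt "0.01 -0.035 0 0" --pt "0.01 -0.035 0 0" --pt "0.01 -0.035 0 0" --pt "0.01 -0.035 0 0" --pt "0.01 -0.035 0 0" --pt "0.01 -0.035 0 0" --pt "0 -0.03 0 0" --pt "0 -0.02 0 0" --pt "0 -0.01 0 0" --pt "0 0 0 0" --pt "0 0 0 0" --pt "0 0 0 0" --newtons 20

```text
clock: 9.75
position: [501.3, -164.2, 298.5]
ee_rot: [0.996, 0.091, 0.0, -0.001]
ft_force: [-0.4, 0.1, -1.5]
opening: 0.211
```

```bash
python3 - <<'E'
from h import *
air('scene');air('top')
o=monitor.get_obs();W=snap("wrist");S=snap("scene");print(proj(W,np.array(o["position"])+[64,12,-119]),proj(W,[565,-154,120]))
q=proj(S,[565,-154,120]).astype(int);c=S["color"][q[1]-70:q[1]+30,q[0]-50:q[0]+50]
im=np.hstack([W["color"],cv2.resize(c,(420,420),interpolation=2)])
cv2.imwrite("pics/i1.png",cv2.resize(im,(800,343))[...,::-1])
E
```

```text
scene tcp [ 501.3 -164.2  298.5] n 262 tilt 27.8 az -170.0 low end [ 570.8 -152.   178.2] axis at grasp z [ 498.6 -165.2  317.5] foot-tcp [  69.4   12.2 -120.3]
top tcp [ 501.3 -164.4  298.6] n 73 tilt 25.8 az -169.0 low end [ 564.6 -150.6  183.2] axis at grasp z [ 500.9 -163.2  317.6] foot-tcp [  63.3   13.7 -115.4]
[281.71312651 136.57825248] [283.02733354 136.72866008]
```

View pics/i1.png

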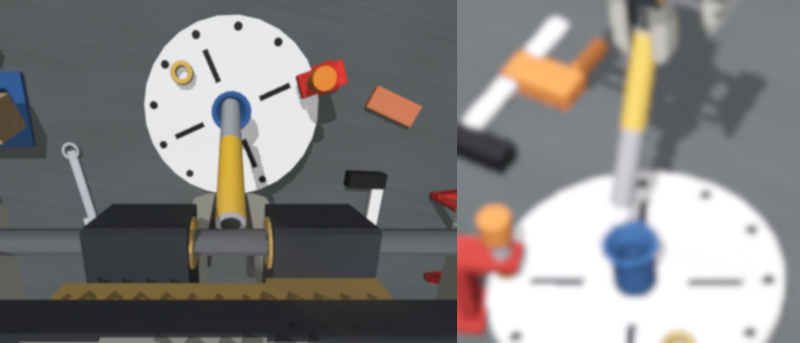

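>>> jog_arm --pt "-0.002 0 -0.015 0" --pt "0 0 -0.015 0" --pt "0 0 -0.015 0" --pt "0 0 -0.01 0" --pt "0 0 -0.005 0" --pt "0 0 -0.004 0" --pt "0 0 0 0" --pt "0 0 0 0" --newtons 8

```text
clock: 10.75
position: [499.4, -166.2, 234.9]
ee_rot: [0.996, 0.089, 0.001, 0.0]
ft_force: [0.6, 0.7, -2.6]
opening: 0.216
```

>>> jog_arm --pt "0.003 0 -0.002 0" --pt "0.003 0 -0.001 0" --pt "0.003 0 0 0" --pt "0.003 0 0 0" --pt "0 0 0 0"

```text
clock: 11.25
position: [510.5, -166.6, 233.3]
ee_rot: [0.996, 0.089, -0.0, 0.0]
ft_force: [-6.1, 0.1, 9.1]
opening: 0.213
```

```bash
python3 - <<'E'
from h import *
air('scene',floor=125);air('top',floor=125);print(monitor.get_obs()["ft_force"])
E
```

```text
scene tcp [ 510.5 -166.6  233.3] n 214 tilt 26.2 az -168.0 low end [ 568.1 -155.2  123.8] axis at grasp z [ 506.3 -167.9  252.3] foot-tcp [  57.6   11.4 -109.6]
top tcp [ 510.4 -166.6  233.3] n 31 tilt 25.5 az 173.0 low end [ 563.7 -153.2  123.6] axis at grasp z [ 502.7 -145.8  252.3] foot-tcp [  53.3   13.4 -109.8]
[-5.17576892 -0.84549982  8.70186193]
```

>>> jog_arm --pt "0.004 0.0005 0.002 0" --pt "0.004 0.0005 0.002 0" --pt "0.004 0.0005 0.0018 0" --pt "0.004 0.0005 0.0017 0" --pt "0 0 0 0"

```text
clock: 11.85
position: [527.9, -163.9, 240.2]
ee_rot: [0.996, 0.09, 0.001, 0.0]
ft_force: [-3.4, 0.6, 6.7]
opening: 0.216
```

```bash
python3 - <<'E'
from h import *
air('scene',floor=125);air('top',floor=125);print(monitor.get_obs()["ft_force"])
E
```

```text
scene tcp [ 527.9 -163.9  240.2] n 202 tilt 18.4 az -168.0 low end [ 568.5 -155.6  123.8] axis at grasp z [ 524.4 -164.8  259.2] foot-tcp [  40.6    8.4 -116.4]
top tcp [ 527.6 -164.   240.1] n 17 tilt 14.6 az -160.0 low end [ 555.1 -152.   139.1] axis at grasp z [ 525.6 -162.5  259.1] foot-tcp [  27.5   12.  -101. ]
[-2.43561354 -0.27974425  5.0162844 ]
```

>>> jog_arm --pt "0.004 0.0008 0.0014 0" --pt "0.004 0.0008 0.0013 0" --pt "0.004 0.0008 0.0012 0" --pt "0.004 0.0008 0.001 0" --pt "0.004 0.0008 0.0008 0" --pt "0.004 0.0008 0.0006 0" --pt "0 0 0 0"

```text
clock: 12.65
position: [551.7, -158.9, 245.0]
ee_rot: [0.996, 0.09, 0.0, -0.0]
ft_force: [-0.2, 1.4, -0.4]
opening: 0.213
```

```bash
python3 - <<'E'
from h import *
air('scene',floor=125);air('top',floor=125);print(monitor.get_obs()["ft_force"])
E
```

```text
scene tcp [ 551.7 -158.9  245. ] n 172 tilt 8.7 az -176.0 low end [ 569.1 -156.7  125.9] axis at grasp z [ 548.1 -158.4  264. ] foot-tcp [  17.4    2.1 -119. ]
top tcp [ 551.3 -159.1  244.9] n 31 tilt 8.0 az -173.0 low end [ 563.6 -153.1  127.4] axis at grasp z [ 544.5 -155.5  263.9] foot-tcp [  12.3    5.9 -117.5]
[-1.02438596  0.11363984 -2.13178389]
```

>>> jog_arm --pt "0.004 0.0008 -0.001 0" --pt "0.004 0.0008 -0.001 0" --pt "0.004 0.0008 -0.001 0" --pt "0.004 0.0008 -0.001 0" --pt "0.002 0.0008 -0.001 0" --pt "0 0 0 0"

```text
clock: 13.35
position: [571.2, -155.2, 242.3]
ee_rot: [0.996, 0.09, 0.003, 0.001]
ft_force: [-0.7, -0.2, 7.1]
opening: 0.21
```

```bash
python3 - <<'E'
from h import *
air('scene',floor=125);air('top',floor=125);print(monitor.get_obs()["ft_force"])
E
```

```text
scene tcp [ 571.2 -155.2  242.3] n 44 tilt 19.7 az 122.0 low end [ 570.4 -158.4  165.8] axis at grasp z [ 552.2 -129.4  261.3] foot-tcp [ -0.8  -3.1 -76.5]
top tcp [ 571.1 -155.3  242.3] n 7 tilt 12.0 az 55.0 low end [ 566.9 -151.3  128.6] axis at grasp z [ 583.2 -128.3  261.3] foot-tcp [  -4.2    4.  -113.7]
[-0.93759742 -0.16046163  5.66957419]
```

```bash
cat >> h.py <<'E'
def wtilt(name="wrist"):
    o=monitor.get_obs();p=np.array(o["position"]);W=snap(name);P=cloud(W)
    m=mask(W,(18,90,50),(36,255,255))&(np.hypot(P[...,0]-p[0],P[...,1]-p[1])<40)&(P[...,2]>128)&(P[...,2]<p[2]+45)
    Q=P[m]
    if len(Q)<10: print(name,"none");return
    for a in range(130,300,20):
        q=Q[(Q[:,2]>=a)&(Q[:,2]<a+20)]
        if len(q)>8: print(name,a,len(q),np.median(q,0).round(1),(np.percentile(q[:,1],[3,97])).round(1))
E
python3 - <<'E'
from h import *
wtilt();wtilt("scene")
W=snap("wrist");S=snap("scene");q=proj(S,[565,-154,160]).astype(int);c=S["color"][q[1]-50:q[1]+50,q[0]-50:q[0]+50]
im=np.hstack([W["color"],cv2.resize(c,(420,420),interpolation=2)])
cv2.imwrite("pics/i2.png",cv2.resize(im,(800,343))[...,::-1])
E
```

```text
wrist 170 57 [ 578.7 -154.1  186.4] [-162.4 -146.7]
wrist 190 178 [ 578.6 -154.   200.4] [-163.2 -146.5]
wrist 210 242 [ 578.7 -154.3  220.4] [-163.5 -146.7]
wrist 230 340 [ 578.8 -154.4  240.6] [-164.  -146.5]
wrist 250 427 [ 578.8 -154.   259.4] [-163.9 -146. ]
scene 190 23 [ 574.8 -149.1  199.9] [-157.8 -144.7]
scene 210 26 [ 576.3 -149.8  219.1] [-159.7 -145.5]
scene 230 23 [ 577.4 -153.7  239.7] [-164.6 -148.4]
scene 250 9 [ 579.9 -153.8  257. ] [-158.8 -149.1]
```

View pics/i2.png

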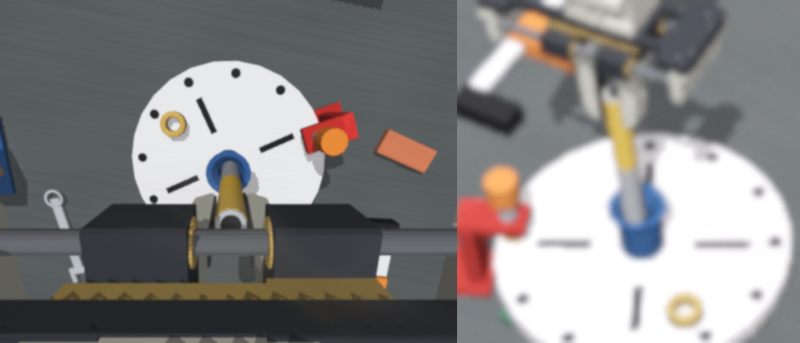

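>>> jog_arm --pt "-0.002 0.0005 0 0" --pt "-0.002 0.0005 0 0" --pt "-0.001 0 -0.002 0" --pt "0 0 -0.003 0" --pt "0 0 -0.003 0" --pt "0 0 0 0"

```text
clock: 14.25
position: [566.0, -155.0, 234.9]
ee_rot: [0.996, 0.089, 0.003, 0.001]
ft_force: [-0.8, 0.2, 10.8]
opening: 0.217
```

```bash
python3 - <<'E'
from h import *
wtilt();print(monitor.get_obs()["ft_force"])
E
```

```text
wrist 170 76 [ 574.8 -153.5  186.1] [-162.5 -146.3]
wrist 190 235 [ 574.2 -154.2  200.4] [-163.1 -146.4]
wrist 210 324 [ 573.4 -154.8  220.8] [-164.  -146.7]
wrist 230 452 [ 572.4 -153.8  241. ] [-163.8 -146. ]
wrist 250 553 [ 571.5 -153.9  259.3] [-163.9 -145.9]
[-0.80158396  0.1123693  10.26346757]
```

>>> jog_arm --pt "0 0 0.004 0" --pt "-0.003 0 0.002 0" --pt "-0.002 0 0 0" --pt "0 0 -0.003 0" --pt "0 0 -0.003 0" --pt "0 0 0 0"

```text
clock: 14.9
position: [561.0, -154.4, 234.4]
ee_rot: [0.996, 0.089, 0.003, 0.001]
ft_force: [0.1, 0.4, 7.8]
opening: 0.211
```

```bash
python3 - <<'E'
from h import *
wtilt();print(monitor.get_obs()["ft_force"])
E
```

```text
wrist 170 74 [ 569.  -153.   186.6] [-161.4 -145.8]
wrist 190 223 [ 568.5 -153.   201.2] [-162.5 -145.8]
wrist 210 303 [ 568.  -153.2  220.6] [-162.2 -145.8]
wrist 230 447 [ 567.2 -153.2  241.1] [-162.9 -145.4]
wrist 250 550 [ 566.6 -153.3  259.8] [-163.2 -145.3]
[0.22253466 0.28706838 8.48553   ]
```

```bash
python3 - <<'E'
from h import *
W=snap("wrist");P=cloud(W);p=np.array([562,-154])
r=np.hypot(P[...,0]-p[0],P[...,1]-p[1])
m=mask(W,(18,90,50),(36,255,255))&(r<20)&(P[...,2]<215)
print("yellow bottom z",np.percentile(P[m][:,2],[0,1,3,10]).round(1))
m=mask(W,(95,80,15),(128,255,255))&(r<45)&(P[...,2]>117)&(P[...,2]<124)
Q=P[m];print("rim",len(Q),Q.min(0).round(1),Q.max(0).round(1))
c=np.array([np.r_[2*q[:2],1] for q in Q]); far=Q[np.hypot(*(Q[:,:2]-[565,-154]).T)>24]
b=np.linalg.lstsq(np.c_[2*far[:,:2],np.ones(len(far))],(far[:,:2]**2).sum(1),rcond=None)[0];print("circle",b[:2].round(1),np.sqrt(b[2]+b[:2]@b[:2]).round(1))
st=(W["color"].max(-1).astype(int)-W["color"].min(-1)<25)&(r<22)&(P[...,2]>124)&(P[...,2]<185)
q=P[st];print("steel",len(q),np.median(q,0).round(1),q.min(0).round(1),q.max(0).round(1))
S=snap("scene");P=cloud(S);r=np.hypot(P[...,0]-567,P[...,1]+151)
m=mask(S,(18,80,50),(36,255,255))&(r<25)&(P[...,2]<240)&(P[...,2]>125);print("scene yel bottom",np.percentile(P[m][:,2],[0,3,10]).round(1))
m=mask(S,(95,80,15),(128,255,255))&(r<45)&(P[...,2]>117)&(P[...,2]<124);print("scene rim",P[m].min(0),P[m].max(0))
st=(r<20)&(P[...,2]>128)&(P[...,2]<170);q=P[st];print("scene steel",len(q),np.median(q,0),q.min(0),q.max(0))
c=S["color"];q=proj(S,[567,-151,150]).astype(int)
a=cv2.resize(c[q[1]-35:q[1]+35,q[0]-35:q[0]+35],(400,400),interpolation=2)
q=proj(W,[565,-154,130]).astype(int);b=cv2.resize(W["color"][q[1]-40:q[1]+60,q[0]-50:q[0]+50],(400,400),interpolation=2)
cv2.imwrite("pics/i3.png",np.hstack([a,b])[...,::-1])
E
```

```text
yellow bottom z [182.2 182.5 183.6 186. ]
rim 1044 [ 542.4 -180.3  117. ] [ 591.7 -127.9  122.5]
circle [ 565.2 -154. ] 25.1
steel 359 [ 569.3 -152.9  155.6] [ 560.2 -163.6  124.2] [ 571.6 -144.8  184.6]
scene yel bottom [180.6 185.  188.1]
scene rim [ 542.01349518 -175.86000282  117.00342589] [ 590.27914185 -128.15737955  123.28847375]
scene steel 64 [ 567.32114795 -149.62833674  149.42035699] [ 553.27943732 -162.05653731  128.40151661] [ 574.04624054 -141.76748572  168.79149576]
```

View pics/i3.png

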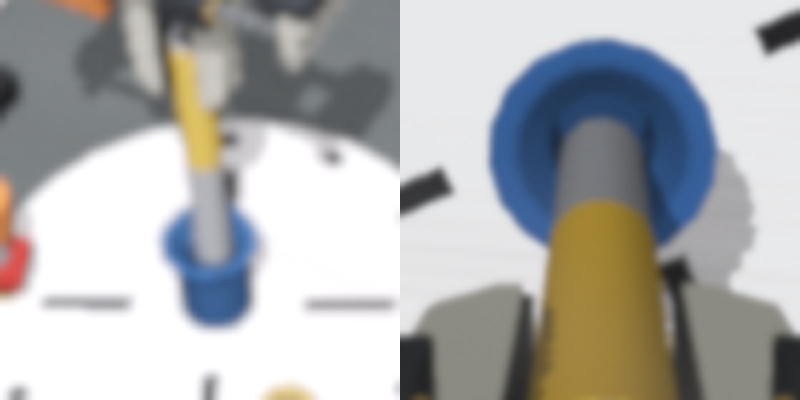

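>>> jog_arm --pt "0 0 0.003 0" --pt "0.0025 0 0 0" --pt "0 0 -0.003 0" --pt "0 0 -0.003 0" --pt "0 0 -0.003 0" --pt "0 0 0 0"

```text
clock: 15.65
position: [560.8, -154.1, 224.8]
ee_rot: [0.996, 0.089, -0.001, -0.0]
ft_force: [0.1, -0.2, -1.9]
opening: 0.216
```

```bash
cat >> h.py <<'E'
def st():
    o=monitor.get_obs();W=snap("wrist");P=cloud(W);p=o["position"];r=np.hypot(P[...,0]-p[0],P[...,1]-p[1])
    m=mask(W,(18,90,50),(36,255,255))&(r<25)&(P[...,2]<215);b=np.percentile(P[m][:,2],1)
    s=(W["color"].max(-1).astype(int)-W["color"].min(-1)<25)&(r<25)&(P[...,2]>126)&(P[...,2]<b)
    s=P[s];y=P[m]
    print("t",round(o["clock"],2),"tcp",p.round(1),"F",o["ft_force"].round(1),"foot z",(b-80).round(1),"steel",len(s),np.median(s,0).round(1) if len(s) else 0,"yel",np.median(y,0).round(1))
E
python3 -c "
from h import *
st();wtilt()"
```

```text
t 15.65 tcp [ 560.8 -154.1  224.8] F [ 0.1 -0.2 -1.9] foot z 93.2 steel 317 [ 570.4 -152.8  150.6] yel [ 568.9 -153.1  197.3]
wrist 170 180 [ 569.6 -152.9  182.3] [-161.8 -145.3]
wrist 190 269 [ 568.8 -153.3  200.9] [-162.4 -145.5]
wrist 210 374 [ 568.  -152.9  220.7] [-162.6 -145.5]
wrist 230 564 [ 567.1 -153.1  240.9] [-163.1 -145. ]
wrist 250 302 [ 566.5 -153.2  254.6] [-163.2 -145.2]
```

>>> jog_arm --pt "0.001 0 -0.003 0" --pt "0.001 0 -0.003 0" --pt "0.001 0 -0.003 0" --pt "0 0 -0.003 0" --pt "0 0 -0.003 0" --pt "0 0 0 0"

```text
clock: 16.35
position: [564.1, -154.2, 210.6]
ee_rot: [0.996, 0.089, -0.001, -0.0]
ft_force: [-0.3, -0.7, -1.2]
opening: 0.214
```

```bash
python3 -c "
from h import *
st();wtilt()"
```

```text
t 16.35 tcp [ 564.1 -154.2  210.6] F [-0.3 -0.7 -1.2] foot z 79.6 steel 229 [ 573.  -153.2  141.9] yel [ 571.5 -153.3  192.8]
wrist 150 107 [ 572.8 -152.7  164.4] [-162.  -145.5]
wrist 170 255 [ 572.2 -152.8  180.7] [-162.2 -145.4]
wrist 190 336 [ 571.5 -153.5  201.1] [-163.  -145.7]
wrist 210 494 [ 570.5 -153.   220.8] [-163.3 -145.2]
wrist 230 484 [ 569.9 -153.2  237.5] [-163.1 -145.1]
```

Foot ~79.6, still free. Lower until contact.

>>> jog_arm --pt "0 0 -0.002 0" --pt "0 0 -0.002 0" --pt "0 0 -0.002 0" --pt "0 0 -0.0015 0" --pt "0 0 -0.0015 0" --pt "0 0 0 0"

```text
clock: 17.05
position: [564.3, -154.2, 202.0]
ee_rot: [0.996, 0.089, -0.0, -0.0]
ft_force: [-0.1, -0.1, -1.5]
opening: 0.208
```

```bash
python3 -c "
from h import *
st();wtilt()"
```

```text
t 17.05 tcp [ 564.3 -154.2  202. ] F [-0.1 -0.1 -1.5] foot z 71.1 steel 167 [ 573.3 -153.2  137.4] yel [ 571.6 -153.1  190.7]
wrist 150 211 [ 572.7 -152.7  161. ] [-162.4 -145.3]
wrist 170 291 [ 572.  -152.9  180.7] [-162.3 -145.5]
wrist 190 397 [ 571.3 -153.5  201. ] [-163.4 -145.6]
wrist 210 579 [ 570.4 -153.2  220.7] [-163.2 -145.2]
wrist 230 202 [ 570.  -152.9  232.5] [-163.1 -145.3]
```

Foot estimate was ~2 mm low; continue to feel the floor.

>>> jog_arm --pt "0 0 -0.0015 0" --pt "0 0 -0.0015 0" --pt "0 0 0 0"

```text
clock: 17.45
position: [565.5, -154.3, 200.6]
ee_rot: [0.996, 0.089, 0.001, 0.0]
ft_force: [-0.1, -0.2, 4.7]
opening: 0.213
```

>>> jog_arm --pt "0 0 -0.0015 0" --pt "0 0 -0.0015 0" --pt "0 0 0 0"

```text
clock: 17.75
position: [567.4, -154.2, 199.4]
ee_rot: [0.996, 0.09, 0.004, 0.001]
ft_force: [0.8, 0.7, 10.9]
opening: 0.216
```

```bash
python3 -c "
from h import *
st()"
```

```text
t 17.75 tcp [ 567.4 -154.2  199.4] F [ 0.8  0.7 10.9] foot z 69.7 steel 150 [ 574.7 -153.   135.9] yel [ 573.9 -153.   190.6]
```

>>> jog_arm --pt "0 0 0.001 0" --pt "0 0 0 0" --pt "0 0 0 0" --pt "0 0 0 0" --pt "0 0 0 0" --pt "0 0 0 0" --pt "0 0 0.01 0" --pt "0 0 0.02 0" --pt "0 0 0.03 0" --pt "0 0 0.03 0" --pt "0 0 0.02 0" --pt "0 0 0 0" --claw -1

```text
clock: 19.0
position: [566.4, -154.7, 311.3]
ee_rot: [0.996, 0.089, 0.004, 0.001]
ft_force: [0.5, 0.1, -0.1]
opening: 0.999
```

```bash
python3 - <<'E'
from h import *
o=monitor.get_obs();print(o["position"],o["qpos"].round(2))
W=snap("wrist");P=cloud(W)
r=np.hypot(P[...,0]-565,P[...,1]+154)
m=mask(W,(18,90,50),(36,255,255))&(r<40)&(P[...,2]>140)
for a in range(140,240,20):
    q=P[m];q=q[(q[:,2]>=a)&(q[:,2]<a+20)];print(a,len(q),np.median(q,0).round(1) if len(q) else 0)
print("yellow bottom",np.percentile(P[m][:,2],[1,99]))
q=P[(r<30)&(P[...,2]>228)&(P[...,2]<245)];print("top",len(q),q.mean(0).round(1),q.min(0).round(1),q.max(0).round(1))
m=mask(W,(8,150,150),(20,255,255))&(abs(P[...,2]-143)<6)&(np.hypot(P[...,0]-624,P[...,1]+258)<30)
print("knob",ell(W,m,143)[:2],np.median(P[m],0))
E
```

```text
[ 566.37854884 -154.65287071  311.30379424] [ 0.28  0.44 -0.08  1.47  0.03  1.22 -1.19]
140 27 [ 576.6 -152.2  154.3]
160 59 [ 576.3 -152.2  170.1]
180 73 [ 576.4 -152.2  190.7]
200 88 [ 576.6 -152.2  210.8]
220 64 [ 576.8 -152.6  227. ]
yellow bottom [164.30805942 428.59466542]
top 482 [ 568.2 -154.1  233.5] [ 557.4 -164.3  228.1] [ 577.7 -144.1  235.9]
knob (array([ 625. , -257.6,   29. ,   30.1]), array([ 625. , -257.5,   15.2])) [ 625.15656525 -257.59191148  143.5347267 ]
```

>>> jog_arm --pt "0.006 -0.0105 0 -7" --pt "0.006 -0.0105 0 -7" --pt "0.006 -0.0105 0 -7" --pt "0.006 -0.0105 0 -7" --pt "0.006 -0.0105 0 -7" --pt "0.006 -0.0105 0 -7" --pt "0.006 -0.0105 0 -7" --pt "0.006 -0.0105 0 -7" --pt "0.006 -0.0105 0 -7" --pt "0.004 -0.0085 0 -7" --pt "0 0 0 0" --pt "0 0 0 0"

```text
clock: 20.25
position: [621.9, -256.8, 305.7]
ee_rot: [0.868, -0.497, -0.001, 0.0]
ft_force: [-0.4, 0.1, 0.3]
opening: 1.006
```

```bash
python3 - <<'E'
from h import *
o=monitor.get_obs();print(o["position"],o["qpos"].round(2)); M=R.from_quat(o["ee_rot"]).as_matrix();print("jaw az",np.degrees(np.arctan2(M[1,1],M[0,1])))
W=snap("wrist");P=cloud(W)
m=mask(W,(8,150,150),(20,255,255))&(abs(P[...,2]-143)<8)&(np.hypot(P[...,0]-624,P[...,1]+258)<30)
print("knob n",m.sum());print(ell(W,m,143)[:2] if m.sum()>20 else "hidden")
m=mask(W,(0,150,60),(5,255,255))|mask(W,(174,150,60),(180,255,255))
q=P[m&(abs(P[...,2]-94)<5)&(np.hypot(P[...,0]-624,P[...,1]+258)<70)]
print("bracket",len(q),cv2.minAreaRect(q[:,:2].astype(np.float32)) if len(q) else 0)
E
```

```text
[ 621.94038733 -256.76371567  305.67690606] [ 0.24  0.61  0.24  1.21 -0.14  1.35 -2.15]
jaw az -149.61035984191642
knob n 523
(array([ 625.3, -259.4,   28.1,   28.9]), array([ 624.9, -259.3,   14.8]))
bracket 880 ((636.5101928710938, -280.51397705078125), (33.027584075927734, 46.47262191772461), 29.841161727905273)
```

>>> jog_arm --pt "0.0015 -0.001 -0.02 0" --pt "0.0015 -0.001 -0.03 0" --pt "0 0 -0.03 0" --pt "0 0 -0.03 0" --pt "0 0 -0.02 0" --pt "0 0 -0.02 0" --pt "0 0 -0.02 0" --pt "0 0 -0.015 0" --pt "0 0 -0.01 0" --pt "0 0 0 0" --pt "0 0 0 0" --newtons 40

```text
clock: 21.4
position: [625.9, -259.4, 112.8]
ee_rot: [0.867, -0.498, 0.001, -0.0]
ft_force: [0.5, -0.3, 0.2]
opening: 1.001
```

```bash
python3 - <<'E'
from h import *
W=snap("wrist");S=snap("scene");q=proj(S,[624,-258,140]).astype(int);print(q);c=S["color"][q[1]-60:q[1]+60,max(q[0]-60,0):q[0]+60]
im=np.hstack([W["color"],cv2.resize(c,(420,420),interpolation=2)])
cv2.imwrite("pics/k1.png",cv2.resize(im,(800,343))[...,::-1]);o=monitor.get_obs();print(o["position"],o["ft_force"])
E
```

```text
[182 186]
[ 626.27796249 -259.63705526  113.48162113] [-0.04318215 -0.34536954  0.87466684]
```

View pics/k1.png

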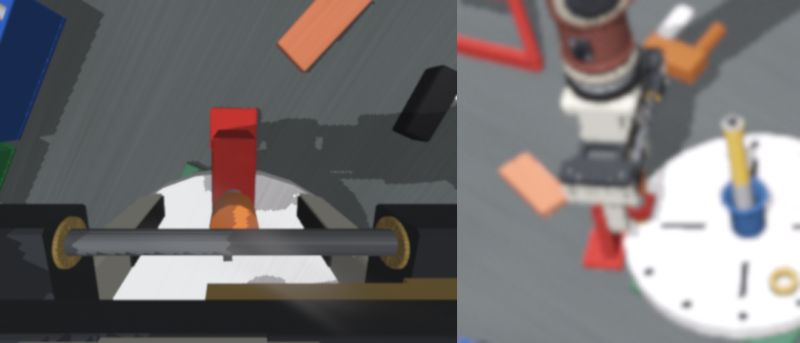

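Wrist (left): knob at about (234,215), centred between the fingers (150..312); scene (right): post upright in the cup. Close.

>>> jog_arm --pt "0 0 0 0" --pt "0 0 0 0" --pt "0 0 0 0" --pt "0 0 0 0" --pt "0 0 0 0" --pt "0 0 0 0" --pt "0 0 0 0" --pt "0 0 0 0" --pt "0 0 0 0" --pt "0 0 0 0" --pt "0 0 0 0" --pt "0 0 0 0" --claw 1 --newtons 45

```text
clock: 22.7
position: [624.1, -260.0, 112.1]
ee_rot: [0.867, -0.498, -0.001, 0.001]
ft_force: [-4.5, -1.0, 2.3]
opening: 0.316
```

>>> jog_arm --pt "0 0 0.003 0" --pt "0 0 0.003 0" --pt "0 0 0.004 0" --pt "0 0 0.004 0" --pt "0 0 0.004 0" --pt "0 0 0 0" --pt "0 0 0 0"

```text
clock: 23.4
position: [624.1, -260.0, 129.0]
ee_rot: [0.867, -0.498, -0.001, 0.001]
ft_force: [-2.5, -4.4, -10.3]
opening: 0.313
```

>>> jog_arm --pt "0 0 0.003 0" --pt "0 0 0.002 0" --pt "0 0 0.002 0" --pt "0 0 0.001 0" --pt "0 0 0 0" --pt "0 0 0 0" --pt "0 0 0 0"

```text
clock: 24.1
position: [624.1, -260.0, 136.4]
ee_rot: [0.867, -0.498, -0.001, 0.001]
ft_force: [-1.4, -4.5, -13.1]
opening: 0.314
```

```bash
cat > fin.py <<'E'
from h import *
o=monitor.get_obs();print(o["clock"],o["position"].round(1),o["ft_force"].round(1),o["opening"])
for n in("top","scene"):
    s=snap(n);P=cloud(s);r=np.hypot(P[...,0]-624,P[...,1]+258)
    m=mask(s,(6,130,60),(20,255,255))&(r<35)&(P[...,2]>100)&(P[...,2]<185);print(n,"knob",m.sum(),P[m].min(0).round(0) if m.any() else 0,P[m].max(0).round(0) if m.any() else 0)
    q=P[(np.hypot(P[...,0]-567,P[...,1]+153)<25)&(P[...,2]>222)&(P[...,2]<245)];print(n,"post top",len(q),q.mean(0).round(1) if len(q) else 0, q[:,2].max() if len(q) else 0)
E
python3 fin.py
```

```text
24.1 [ 624.1 -260.   136.4] [ -1.4  -4.5 -13.1] 0.3136730241149317
top knob 78 [ 606. -268.  144.] [ 635. -242.  171.]
top post top 66 [ 563.1 -151.9  232.5] 236.2579361327886
scene knob 22 [ 614. -253.  149.] [ 632. -237.  169.]
scene post top 44 [ 570.4 -151.9  231. ] 237.8696582867599
```

>>> jog_arm --pt "0 0 0 0" --pt "0 0 0 0" --pt "0 0 0 0" --pt "0 0 0 0" --pt "0 0 0 0" --pt "0 0 0 0"

```text
clock: 24.8
position: [624.1, -260.0, 136.4]
ee_rot: [0.867, -0.498, -0.001, 0.001]
ft_force: [-1.9, -5.2, -13.4]
opening: 0.317
```

```bash
python3 fin.py && python3 -c "
from bench import job
print(job.close_job())"
```

```text
24.8 [ 624.1 -260.   136.4] [ -1.9  -5.2 -13.4] 0.3166922447339616
top knob 79 [ 606. -267.  144.] [ 634. -241.  172.]
top post top 67 [ 563.3 -151.8  233.1] 239.31151617475632
scene knob 22 [ 617. -255.  142.] [ 630. -242.  171.]
scene post top 46 [ 570.1 -152.2  230.1] 236.1127493423778
the job is handed in; nothing more can be done
None
```

The post is standing in the cup and released, and the gripper is holding the index plunger up. I handed the job in at about 25 s of the 51 s allowed, and no verdict was reported.

**How it went:** I pulled the post out along its axis and turned it upright by bracing its foot in the cup's flare. The foot caught on the edge of the bore a few times, with about 13 N at most, before it went in. I then lowered it until I felt the cup floor and let go. After that I gripped the orange knob at 45 N and pulled it up.

**Last checks:**
- **Post:** It measured upright after release, with its top at about 233 mm, so the foot is on the floor at 73 mm. It sits 2–3 mm from the cup axis in the top and wrist views, and about that in the scene view. It had not moved at the final check.
- **Plunger:** The tool rose 24.3 mm with the knob held. The knob's top read about 171 mm, against 168 mm expected fully up. The pull was steady at about 13 N down, with no slip over the last 0.7 s.

**What disagreed or was not checked:**
- The three cameras differed by up to about 6 mm horizontally, so I used positions relative to the cup within each view.
- The wrist estimate of the foot height read about 3 mm low, so I trusted the contact force instead.
- The last few tenths of a millimetre to the plunger's stop were not pressed.
- I did not measure the bystanders again at the end. Nothing in the pictures or forces suggested they were touched.

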